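# Carry a welded lug's angle over to the next lug with a pivoting bevel

### The arm

A 6-joint arm with a two-finger parallel gripper is mounted at the origin on a cart in front of the work surface, level with it; the furniture and walls round the work are solid. World frame = base frame: x ahead of the robot, y to its left, z up, the work surface at z = 0. Lengths are in m, angles in rad, forces in N, time in s.
With the tool pointing down it reaches from about 0.375 to 0.975 m from the base axis. Payload 3.8 kg.
Tool frame: the origin (TCP) lies midway between the tips of the shut fingers; the grasp point (between the pads) lies 19 mm behind it; z points along the fingers, y is the line along which they close (so a half turn about z gives the same grasp; the last joint's range is limited). The gripper opens to 85 mm and grips with 20 to 120 N. Pads are 22 mm wide; open, the fingers measure 114 mm over their backs; the gripper's body (76 mm by 85 mm) begins 54 mm behind the grasp point. The pads swing forward as they close: fully open they stand 13 mm farther back than shut.
Start: joints at [-1.216, 0.264, 1.604, -0, 1.274, -0.037], TCP at [0.258, -0.624, 0.231] pointing down, gripper open.
Joint ranges: [-2.63, 2.63], [-0.94, 2.18], [0.31, 2.57], [-1.31, 4.45], [0, 2.66], [-2.55, 2.55]. Speed limits (rad/s): [2.57, 2.57, 3.14, 3.14, 3.14, 3.14].

### API

Orientations are given as a rotation vector (axis times angle).
In Python, from workcell import bot gives the robot as it stands.
- The arm moves only by the tool servo_tool, never from a script. Its argument "series" is a list of rows, each a list of 7 numbers: the shift along the world's x, y, z in units of 0.15 m (1.0 is 0.15 m), then the turn, a rotation vector about the world's x, y, z in units of 180 degrees (1.0 is 180 degrees), then the closure, from 0 (fully open) to 1 (shut). A call has 1 to 20 rows; each row is the pose to reach, as a shift and turn from the pose commanded when the call began, turning the shorter way round; what a row does not reach only later rows make up. A row lasts 1/10 s, in which the tool goes at most 50 mm and 8.59 degrees, less where a joint would pass 70% of its speed; a pose out of reach is approached as far as the arm can. A call with a number of a shift or a turn outside -1 to 1 is refused whole. A call with a gripper value outside its range is refused whole. The fingers move at their own pace and stop on an object; "newtons" is the grip in N (left out, the last holds). Time passes only in rows, so rows that repeat a pose let the fingers close. It gives the time, the measured TCP pose, the force, the opening and the grip force at its end, in the units of the state.
- bot.read_state(): the state, without advancing time (a new reading comes with each control period).
- bot.read_camera(name): name is "scene" or "top" or "wrist"; returns the picture (384x512x3 uint8, red, green, blue); there is no depth.
- bot.camera_info(name): a dict with "vertical_fov" (degrees; the focal length in pixels is half the picture's height over the tangent of half this angle, whatever the lens; pixels are square), "cx", "cy" (the principal point, pixels), "dist" ([k1, k2, p1, p2, k3] as OpenCV has them; the pictures are not rectified), "R" (3x3) and "t" (3): a world point X has camera coordinates R X + t. Camera axes: x right, y down, z forward; pixel columns grow to the right and rows downward; lengths in m; the calibration is good to about 2 mm. A picture is of the moment at which its call begins: read the wrist's pose just before it. camera_info takes no time and is no camera call; for the wrist camera it gives the pose at the moment of the call.
- bot.finish_job(): hands the job in; it is judged then, once.
Trained networks look in the newest picture that a camera, given by its name, has taken for a name from the list of things; names that differ only in an ending like _2 or _b are one class to them, and where a whole thing is asked for, a point or a joint stands for the part that bears it (a point fixed in the world has none). Each returns a list of dicts, best first, with "score" (0 to 1); they miss things now and then, are a little off and sometimes report something else, mostly with a low value. They report only what shows in the picture. A call takes as long as a camera call. They do not tell look-alikes from the thing itself.
- bot.recognise(target, camera): "box" ([left, top, right, bottom] as shares, 0 to 1, of the picture: columns of its width, rows of its height, round what is visible of it).
- bot.trace(target, camera): "mask" (384x512 bool, what is visible of it) and "box" ([left, top, right, bottom] as shares, 0 to 1, of the picture: columns of its width, rows of its height, round what is visible of it).
- bot.mark_of(target, camera): "at" ([row, column] as shares, 0 to 1, of the picture: columns of its width, rows of its height: a listed point, or the origin of a listed thing).
The state is a dict: "time": time; "q": joint angles; "joint_vel": joint speeds; "joint_torque": joint torques, N m; "tool_pos": TCP position; "tcp_rot": TCP orientation; "wrist_force": force on the tool from outside, world axes, zero at the start; "torque": the same for the moment, N m; "width": opening from 0.0 (shut) to 1.0 (fully open); "grip_force": force on a finger pad.
Only numpy, scipy, OpenCV 4.12 (cv2) and the standard library are available. Lean on these libraries where they do the work, as an engineer would, in place of code of your own. Each camera call takes 0.05 s, during which the arm holds its last target. There are 200 camera calls.

### The job

Swing the bevel blade by its red post until its edge lies flat against the lug already welded to the plate, and leave it set. Then lay the loose plain rectangular steel block flat on the plate, beside the middle of the blade's other arm beyond the pivot, on the same side of the blade as the lug, with a long side close along the blade, so that it lies at the lug's angle.

Things in the scene. Friction and masses are not known exactly. Their poses are not given: they have to be found in the camera images.
- bevel (a joint): Hinge of the bevel blade, upright, at the centre of a dark steel plate (200 x 260 mm, fixed, top 8 mm above the table). Radians, growing counter-clockwise from above, -0.6 to 0.85. It starts swung away from the welded lug; turning clockwise (falling) closes it on the lug, which stops it. Stiff: about 2 N at the post moves it; it stays where it is left.
- bevel_post (a point): In the red post (16 mm thick, 21 to 71 mm above the table) on the steel blade; the point is 48 mm above the table. Axes turn with the blade: z up, y along the blade from pivot to post. Pivot 118 mm from here towards -y. Blade: bar 20 mm wide centred on y, 9 to 21 mm high, reaching 130 mm from the pivot to the post's side, 115 mm to the other (free arm); pivot screw 30 mm high.
- first_lug_centre (a point): Centre of the light metal lug, 30 x 55 x 26 mm (x, y, z), welded to the plate beside the blade's post arm, top 34 mm above the table. y: its long direction, away from the pivot. The blade's edge comes to lie on its -x face; the blade is set when its y axis is parallel to the lug's. The pivot is at x -25.5, y -62 mm from here in these axes.
- block_centre (a point): Centre of the loose plain milled steel block, 55 x 30 x 26 mm (x, y, z), 0.33 kg, on the table, z up, 13 mm above it; x is its long direction. Gripped across its 55 mm length, its long sides stay free. It goes on the plate by the free arm, on the blade's +x side (the lug's side; axes of bevel_post), middle about 60 mm from the pivot. Not the V-block or the ring.
Mind the look-alikes: they are no part of the job. What is shaped like the part that bears block_centre but brown or yellow is not meant.

How it is judged:
On the way, in this order (a step that is already met when the one before it is completed fails the run):
1. the bevel blade is set against the welded lug, at its angle (angle between the y axis of bevel_post and the y axis of first_lug_centre, either way round below 0.175 rad), for 0.2 s.
2. the block lies on the plate along the free arm, on the lug's side (x of block_centre in the frame of bevel_post between 0.022 and 0.042 m and y of block_centre in the frame of bevel_post between -0.218 and -0.148 m and height (world z) of block_centre between 0.016 and 0.026 m and angle between block_centre's own z axis and vertical below 0.14 rad and angle between the x axis of block_centre and the y axis of first_lug_centre, either way round below 0.175 rad), for 0.2 s.
At the end, for the whole second after the job is handed in: Blade within 10 deg of the welded lug. Block flat on the plate (8 deg; centre 21 mm over the table, +-5), on the lug's side of the free arm, middle 30-100 mm from the pivot along it, centre 22-42 mm from the blade's centre line (gap up to 17 mm), long side within 10 deg of the lug's (all of step 2 and angle between the y axis of bevel_post and the y axis of first_lug_centre, either way round below 0.175 rad); the robot touches nothing.
It also fails if it takes over 50 s, if anything falls off the work surface, if the arm or the gripper's body presses on something with over 40 N, if the wrist force passes 120 N, or if a joint passes its speed limit or range.

## Working session

There is one attempt and no reset: what is moved stays moved. The work goes in short steps, Python scripts to look and compute and a tool call to move; the robot and the scene stay as the last step left them, time stands still between calls to the robot, and variables do not carry over. Pictures are saved under pics/ and viewed, at most 12 in all, crops included, and the job is handed in when it is done.

Besides the shell and the picture viewer there is one more tool, called as name([rows], argument=value, ...), one row to a line, values as JSON. servo_tool: Moves the arm, as the interface text tells. Shifts and turns lie within -1 to 1; 1 stands for 0.15 m of shift or 180 degrees of turn. Its arguments: {"type":"object","properties":{"series":{"type":"array","items":{"type":"array","items":{"type":"number"}}},"newtons":{"type":"number"}},"required":["series"]}

```bash
mkdir -p pics
cat > h.py <<'E'
import numpy as np, cv2
from workcell import bot
def K(n):
    c=bot.camera_info(n); f=192/np.tan(np.radians(c["vertical_fov"])/2)
    return c,np.array([[f,0,c["cx"]],[0,f,c["cy"]],[0,0,1.]]),np.array(c["dist"],float)
def back(n,uv,z):
    c,k,d=K(n); R=np.array(c["R"]);t=np.array(c["t"])
    p=cv2.undistortPoints(np.array(uv,float).reshape(-1,1,2),k,d).reshape(-1,2)
    r=np.c_[p,np.ones(len(p))]@R; o=-R.T@t
    return o+r*((z-o[2])/r[:,2])[:,None]
def proj(n,X):
    c,k,d=K(n); return cv2.projectPoints(np.array(X,float).reshape(-1,1,3),cv2.Rodrigues(np.array(c["R"]))[0],np.array(c["t"],float),k,d)[0].reshape(-1,2)
E
python3 - <<'E'
from h import *
ims=[]
for n in("top","scene"):
    im=bot.read_camera(n); cv2.imwrite(f"pics/{n}.png",im[...,::-1])
    for t,z in(("bevel_post",.048),("first_lug_centre",.021),("block_centre",.013)):
        for m in bot.mark_of(t,n)[:4]:
            uv=[m["at"][1]*512,m["at"][0]*384]; print(n,t,round(m["score"],2),np.round(uv),back(n,uv,z)[0].round(3))
s=bot.read_state();print(s["time"],s["tool_pos"],s["tcp_rot"])
E
```

```text
top bevel_post 0.67 [235. 193.] [0.534 0.115 0.048]
top first_lug_centre 0.6 [250. 167.] [0.616 0.073 0.021]
top block_centre 0.78 [150. 192.] [0.536 0.372 0.013]
top block_centre 0.49 [180. 190.] [0.545 0.281 0.013]
top block_centre 0.48 [118. 205.] [0.496 0.47  0.013]
scene bevel_post 0.93 [249. 211.] [0.539 0.112 0.048]
scene bevel_post 0.25 [208. 286.] [0.511 0.395 0.048]
scene first_lug_centre 0.59 [232. 197.] [0.623 0.056 0.021]
scene block_centre 0.92 [193. 317.] [0.512 0.472 0.013]
scene block_centre 0.87 [205. 284.] [0.537 0.372 0.013]
scene block_centre 0.65 [225. 257.] [0.533 0.268 0.013]
0.4 [ 0.25770621 -0.62375928  0.23107521] [-3.08116521e+00 -6.11379602e-01  8.35151598e-05]
```

View pics/top.png

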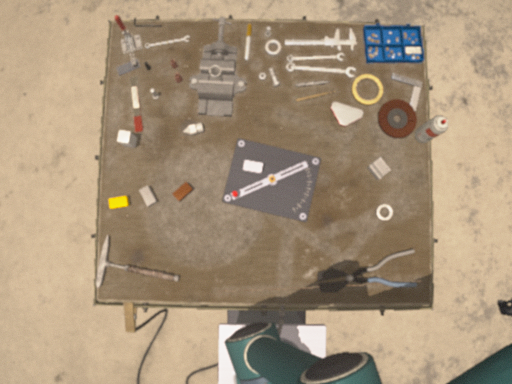

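View pics/scene.png

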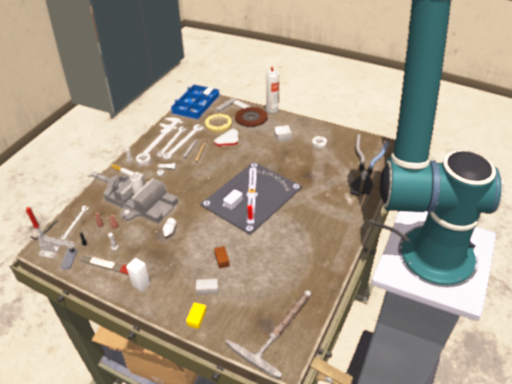

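The top view shows the grey block at about (148,196), yellow and brown look-alikes at (118,202) and (182,191), the post at (235,194), the pivot at (272,180) and the lug at (253,166). The scene view agrees. I'm moving over for a close look.

servo_tool([
  [0.33,1,0.1,0,0,0,0],
  [0.33,1,0.1,0,0,0,0],
  [0.33,1,0.1,0,0,0,0],
  [0.33,1,0.1,0,0,0,0],
])

```text
time: 0.8
tool_pos: [0.3085, -0.4698, 0.2469]
tcp_rot: [-3.079, -0.616, -0.002]
wrist_force: [-0.7, 0.2, 0.2]
width: 0.998
grip_force: 0.0
```

servo_tool([
  [0.33,1,0.1,0,0,0,0],
  [0.33,1,0.1,0,0,0,0],
  [0.33,1,0.1,0,0,0,0],
  [0.33,1,0.1,0,0,0,0],
])

```text
time: 1.2
tool_pos: [0.3579, -0.3207, 0.2622]
tcp_rot: [3.08, 0.617, 0.003]
wrist_force: [-0.8, -0.0, -0.0]
width: 1.003
grip_force: 0.0
```

servo_tool([
  [0.33,1,0.1,0,0,0,0.5],
  [0.33,1,0.1,0,0,0,1],
  [0.33,1,0.1,0,0,0,1],
  [0.33,1,0.1,0,0,0,1],
])

```text
time: 1.6
tool_pos: [0.4078, -0.171, 0.2773]
tcp_rot: [3.08, 0.618, 0.004]
wrist_force: [0.2, 0.3, -0.1]
width: 0.334
grip_force: 0.0
```

servo_tool([
  [0.33,1,0.1,0,0,0,1],
  [0.33,1,0.1,0,0,0,1],
  [0.33,1,0.1,0,0,0,1],
  [0.33,1,0.1,0,0,0,1],
])

```text
time: 2.0
tool_pos: [0.4577, -0.0211, 0.2921]
tcp_rot: [-3.08, -0.618, -0.004]
wrist_force: [-0.2, -1.2, 0.5]
width: -0.002
grip_force: 0.0
```

Run:
```python
from h import *
n="wrist"
im=bot.read_camera(n); cv2.imwrite(f"pics/w1.png",im[...,::-1])
for t,z in(("bevel_post",.048),("first_lug_centre",.021),("block_centre",.013)):
    for m in bot.mark_of(t,n)[:4]:
        uv=[m["at"][1]*512,m["at"][0]*384]; print(n,t,round(m["score"],2),np.round(uv),back(n,uv,z)[0].round(4))
s=bot.read_state();print(s["time"],s["tool_pos"],s["tcp_rot"],s["wrist_force"])
```

```text
wrist bevel_post 0.77 [175.  65.] [0.5355 0.1099 0.048 ]
wrist first_lug_centre 0.59 [239.  19.] [0.62   0.0576 0.021 ]
wrist block_centre 0.95 [67. 15.] [0.5396 0.2654 0.013 ]
2.2 [ 0.4557041  -0.02539501  0.29093218] [ 3.08053557e+00  6.10512710e-01 -1.66778064e-03] [-0.05378814 -0.37136589 -0.20098066]
```

View pics/w1.png

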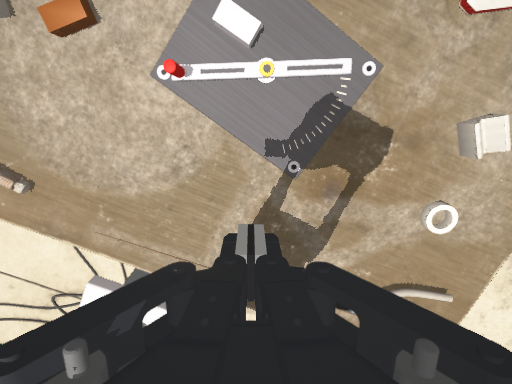

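The wrist view shows the lug at (238,20), the blade horizontal along row 70, the post at (175,68) and the pivot at (267,69). I'll work out pivot, blade and lug directions from these.

Run:
```python
from h import *
im=cv2.imread("pics/w1.png")
P=back("wrist",[[267,69],[197,71],[351,66]],.021); print("pivot/blade",P.round(4)); P0=back("wrist",[[267,69]],.028)[0]
b=P[1]-P[2]; print("blade ang",np.degrees(np.arctan2(b[1],b[0])))
ms=(im.min(2)>190).astype(np.uint8); ms[52:]=0; ms[:,:190]=0; ms[:,290:]=0
c=max(cv2.findContours(ms,0,2)[0],key=cv2.contourArea)
L=back("wrist",c.reshape(-1,2),.034)[:,:2]; r=cv2.minAreaRect((L*1000).astype(np.float32)); print("lug",r, cv2.boxPoints(r))
print(P0)
```

```text
pivot/blade [[ 5.792e-01 -3.000e-04  2.100e-02]
 [ 5.408e-01  8.590e-02  2.100e-02]
 [ 6.253e-01 -1.029e-01  2.100e-02]]
blade ang 114.11960271101667
lug ((614.2100830078125, 57.40155029296875), (54.41083526611328, 29.979984283447266), 79.75238037109375) [[594.6193    33.29687 ]
 [624.12103   27.963352]
 [633.80084   81.506226]
 [604.29913   86.83975 ]]
[ 5.78169833e-01 -3.04066081e-04  2.80000000e-02]
```

servo_tool([
  [0.26,0.77,-0.69,0,0,0,1],
  [0.26,0.77,-0.69,0,0,0,1],
  [0.26,0.77,-0.69,0,0,0,1],
  [0.26,0.77,-0.69,0,0,0,1],
  [0.26,0.77,-0.69,0,0,0,1],
])

```text
time: 2.7
tool_pos: [0.4937, 0.0903, 0.1857]
tcp_rot: [3.081, 0.611, -0.007]
wrist_force: [-1.0, 0.2, -0.8]
width: 0.002
grip_force: 0.0
```

servo_tool([
  [0,0,-0.33,0,0,0,1],
  [0,0,-0.66,0,0,0,1],
  [0,0,-0.9,0,0,0,1],
  [0,0,-1,0,0,0,1],
  [0,0,-1,0,0,0,1],
])

```text
time: 3.2
tool_pos: [0.4933, 0.0891, 0.0364]
tcp_rot: [3.082, 0.608, -0.006]
wrist_force: [0.8, 0.1, -0.8]
width: 0.0
grip_force: 0.0
```

servo_tool([
  [0.07,0.03,0,0,0,0,1],
  [0.12,0.055,0,0,0,0,1],
  [0.18,0.085,0,0,0,-0.025,1],
  [0.24,0.12,0,0,0,-0.05,1],
  [0.3,0.145,0,0,0,-0.075,1],
  [0.36,0.165,0,0,0,-0.1,1],
  [0.42,0.18,0,0,0,-0.125,1],
  [0.47,0.185,0,0,0,-0.15,1],
  [0.5,0.19,0,0,0,-0.17,1],
  [0.5,0.19,0,0,0,-0.17,1],
])

```text
time: 4.2
tool_pos: [0.5724, 0.1207, 0.0399]
tcp_rot: [-3.133, 0.223, -0.006]
wrist_force: [-0.7, 0.3, 0.0]
width: -0.002
grip_force: 0.0
```

servo_tool([
  [0.02,0.0,0,0,0,-0.01,1],
  [0.04,0.0,0,0,0,-0.02,1],
  [0.06,0,0,0,0,-0.02,1],
  [0.06,0,0,0,0,-0.02,1],
])

```text
time: 4.6
tool_pos: [0.5801, 0.1203, 0.0389]
tcp_rot: [-3.125, 0.319, -0.004]
wrist_force: [0.4, 0.2, 0.1]
width: 0.001
grip_force: 0.0
```

Run:
```python
from h import *
im=bot.read_camera("top"); cv2.imwrite("pics/t2.png",cv2.resize(im[120:240,190:350,::-1],None,fx=4,fy=4,interpolation=2))
n="wrist";im2=bot.read_camera(n); cv2.imwrite("pics/w2.png",im2[...,::-1])
for n in("top","wrist"):
  for m in bot.mark_of("bevel_post",n)[:2]:
    uv=[m["at"][1]*512,m["at"][0]*384]; print(n,round(m["score"],2),np.round(uv),back(n,uv,.048)[0].round(4))
```

```text
wrist 0.85 [234. 211.] [0.6006 0.1218 0.048 ]
```

View pics/t2.png

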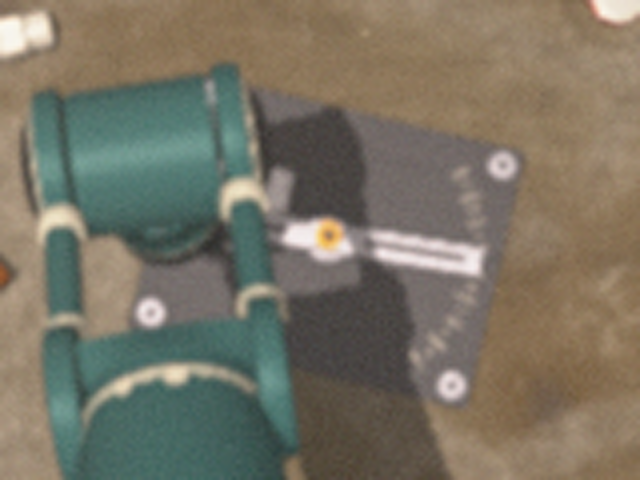

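View pics/w2.png

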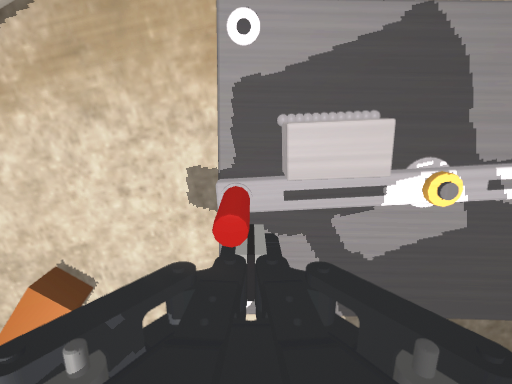

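The blade is almost on the lug, about 2–3° short in the wrist view. I'll push a little further until force shows.

servo_tool([
  [0.02,0.0,0,0,0,0,1],
  [0.04,0.0,0,0,0,0,1],
  [0.04,0,0,0,0,0,1],
])

```text
time: 5.1
tool_pos: [0.5848, 0.1199, 0.0376]
tcp_rot: [3.125, -0.321, -0.001]
wrist_force: [-0.9, -0.4, 0.5]
width: 0.003
grip_force: 0.5
```

servo_tool([
  [0.015,0.0,0,0,0,0,1],
  [0.015,0.0,0,0,0,0,1],
])

```text
time: 5.3
tool_pos: [0.5869, 0.12, 0.0375]
tcp_rot: [3.125, -0.322, -0.001]
wrist_force: [-0.5, -0.7, -0.1]
width: -0.001
grip_force: 0.7
```

servo_tool([
  [0.015,0.0,0,0,0,0,1],
  [0.015,0.0,0,0,0,0,1],
])

```text
time: 5.5
tool_pos: [0.5892, 0.1201, 0.0375]
tcp_rot: [3.125, -0.322, -0.001]
wrist_force: [-1.7, -1.4, -1.2]
width: -0.003
grip_force: 0.8
```

servo_tool([
  [0.015,0.0,0,0,0,0,1],
  [0.015,0.0,0,0,0,0,1],
])

```text
time: 5.7
tool_pos: [0.5916, 0.1202, 0.0376]
tcp_rot: [-3.125, 0.322, 0.0]
wrist_force: [-1.5, -0.7, -1.5]
width: 0.001
grip_force: 0.8
```

Run:
```python
from h import *
n="wrist";im2=bot.read_camera(n); cv2.imwrite("pics/w3.png",im2[...,::-1])
print(back(n,[[1,1]],.021)) 
s=bot.read_state(); print(s["wrist_force"],s["tool_pos"])
```

```text
[[0.73186503 0.21235988 0.021     ]]
[-2.22821605 -0.62185891 -0.96745929] [0.59160343 0.1202862  0.03762831]
```

View pics/w3.png

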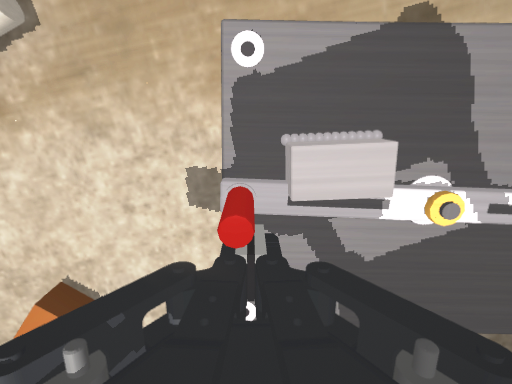

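Run:
```python
from h import *
n="wrist"
a=lambda p,z:(lambda Q:(Q.round(4).tolist(),np.degrees(np.arctan2(*(Q[0]-Q[1])[[1,0]])).round(1)))(back(n,p,z))
print("blade",a([[225,181],[510,190]],.021)); print("lug top far",a([[288,141],[393,138]],.034)); print("lug near top/bottom edge",a([[290,199],[396,196]],.034))
print("pivot",back(n,[[447,209]],.029))
im=cv2.imread("pics/w3.png")[110:260,200:512]; cv2.imwrite("pics/w3c.png",cv2.resize(im,None,fx=2.5,fy=2.5,interpolation=2))
```

```text
blade ([[0.6231, 0.1268, 0.021], [0.5847, -0.0319, 0.021]], np.float64(76.4))
lug top far ([[0.6396, 0.089, 0.034], [0.6303, 0.0369, 0.034]], np.float64(79.8))
lug near top/bottom edge ([[0.6091, 0.0931, 0.034], [0.5993, 0.0376, 0.034]], np.float64(80.0))
pivot [[0.58405275 0.00826012 0.029     ]]
```

View pics/w3c.png

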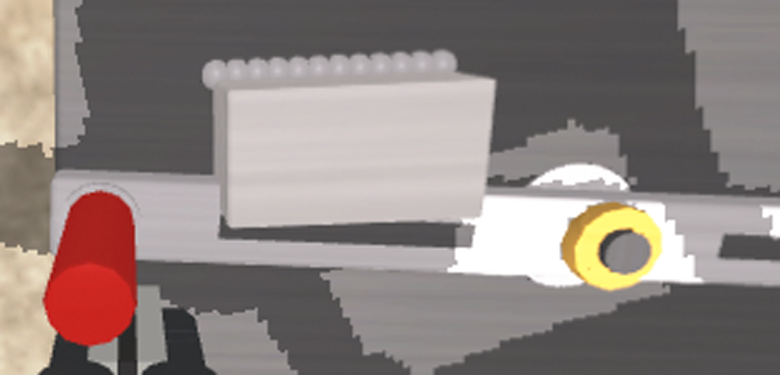

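Run:
```python
from h import *
n="wrist"
print("tcp",proj(n,[[.5916,.1203,.0376]]).round())
for A in(74,77,80,83):
    u=np.array([np.cos(np.radians(A)),np.sin(np.radians(A))]); x=np.array([u[1],-u[0]]); p=np.array([.578,.0005])
    pt=lambda a,b,z:[*(p+a*x+b*u),z]
    print(A,proj(n,[pt(0,.118,.021),pt(0,.118,.071),pt(0,0,.03),pt(.01,.125,.021),pt(.01,-.04,.021)]).round().tolist())
print("lug",proj(n,[[.6043,.0868,.034],[.5946,.0333,.034]]).round())
print(np.array(bot.camera_info(n)["R"]).round(3)); s=bot.read_state(); print(s["q"],s["tool_pos"])
```

```text
tcp [[247. 241.]]
74 [[251.0, 197.0], [252.0, 231.0], [463.0, 217.0], [241.0, 180.0], [526.0, 200.0]]
77 [[251.0, 207.0], [251.0, 245.0], [463.0, 217.0], [239.0, 191.0], [526.0, 197.0]]
80 [[251.0, 217.0], [251.0, 258.0], [463.0, 217.0], [238.0, 201.0], [526.0, 193.0]]
83 [[251.0, 227.0], [252.0, 271.0], [463.0, 217.0], [238.0, 212.0], [526.0, 190.0]]
lug [[303. 205.]
 [405. 203.]]
[[-0.203 -0.979  0.   ]
 [-0.945  0.196  0.263]
 [-0.257  0.053 -0.965]]
[1.59219157e-01 3.18361712e-01 1.92253355e+00 2.48194165e-04
 9.00598690e-01 1.93504260e+00] [0.59160343 0.1202862  0.03762831]
```

The blade comes out near 76–77° and the lug at 80°, within tolerance. I'll back away, re-check from above and fly to the block.

servo_tool([
  [-0.2,0,0.02,0,0,0,1],
  [-0.25,0,0.3,0,0,0,0.5],
  [-0.25,0,0.65,0,0,0,0],
  [-0.25,0,1,0,0,0,0],
  [-0.25,0,1,0,0,0,0],
  [-0.25,0,1,0,0,0,0],
])

```text
time: 6.35
tool_pos: [0.5569, 0.1209, 0.1916]
tcp_rot: [-3.123, 0.321, -0.013]
wrist_force: [0.4, -0.3, -0.2]
width: 0.846
grip_force: 0.0
```

Run:
```python
from h import *
n="wrist";im=bot.read_camera(n); cv2.imwrite("pics/w4.png",im[...,::-1])
for t,z in(("bevel_post",.048),("first_lug_centre",.021)):
    for m in bot.mark_of(t,n)[:2]:
        uv=[m["at"][1]*512,m["at"][0]*384]; print(n,t,round(m["score"],2),np.round(uv),back(n,uv,z)[0].round(4))
print(bot.read_state()["tool_pos"],proj(n,[[.578,.0005,.03],[.5946,.0333,.034],[.6043,.0868,.034]]).round())
```

```text
wrist bevel_post 0.9 [239. 129.] [0.6077 0.1189 0.048 ]
wrist first_lug_centre 0.92 [291. 109.] [0.6141 0.0629 0.021 ]
[0.55307717 0.12007889 0.18608059] [[357. 132.]
 [324. 122.]
 [270. 124.]]
```

View pics/w4.png

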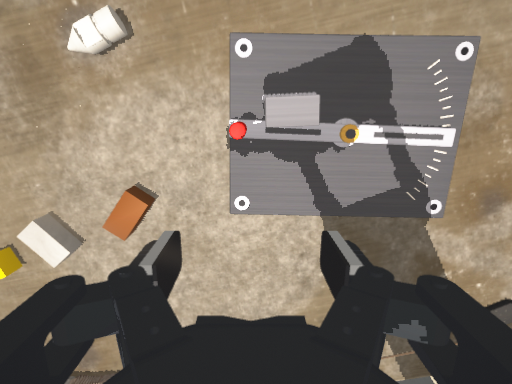

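servo_tool([
  [-0.5,0.9,0.2,0,0,0,0],
  [-0.5,0.9,0.2,0,0,0,0],
  [-0.5,0.9,0.2,0,0,0,0],
  [-0.5,0.9,0.2,0,0,0,0],
])

```text
time: 6.9
tool_pos: [0.4762, 0.2587, 0.2166]
tcp_rot: [-3.125, 0.315, 0.005]
wrist_force: [0.7, -0.7, 0.1]
width: 0.999
grip_force: 0.0
```

servo_tool([
  [-0.05,0.9,0,0,0,0,0],
  [-0.05,0.9,0,0,0,0,0],
  [-0.05,0.9,0,0,0,0,0],
  [-0.05,0.9,0,0,0,0,0],
])

```text
time: 7.3
tool_pos: [0.4704, 0.3933, 0.2151]
tcp_rot: [3.125, -0.316, -0.004]
wrist_force: [-0.3, -0.6, 0.3]
width: 1.003
grip_force: 0.0
```

Run:
```python
from h import *
n="wrist";im=bot.read_camera(n); cv2.imwrite("pics/w5.png",im[...,::-1])
for r in bot.trace("block_centre",n)[:3]:
    c=max(cv2.findContours(r["mask"].astype(np.uint8),0,2)[0],key=cv2.contourArea).reshape(-1,2)
    L=back(n,c,.026)[:,:2]; print(r["score"],c.mean(0).round(),im[r["mask"]].mean(0).round(),cv2.minAreaRect((L*1000).astype(np.float32)))
for m in bot.mark_of("block_centre",n): print(m["score"],back(n,[m["at"][1]*512,m["at"][0]*384],.013)[0].round(4))
s=bot.read_state();print(s["time"],s["tool_pos"],s["tcp_rot"])
```

```text
0.88 [257. 123.] [173. 165. 154.] ((527.3298950195312, 371.46063232421875), (55.97385025024414, 31.121145248413086), 29.737472534179688)
0.88 [185. 153.] [245. 237.  19.] ((507.00927734375, 457.85595703125), (31.995094299316406, 59.04983901977539), 10.069112777709961)
0.85 [0.5092 0.4639 0.013 ]
0.69 [0.5416 0.2676 0.013 ]
0.66 [0.5296 0.369  0.013 ]
7.45 [0.47092388 0.38895969 0.21556174] [ 3.12199816 -0.32081108 -0.00377665]
```

View pics/w5.png

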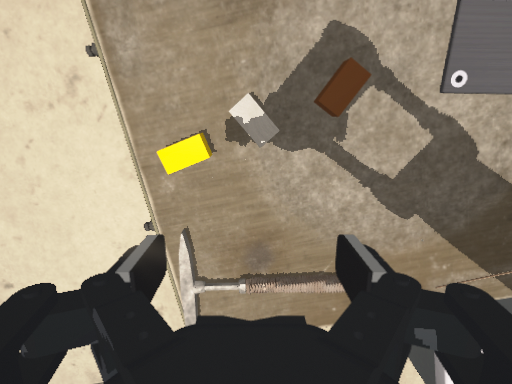

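The block's white top is at (250,105), its body centre at (255,120), long axis at about 30°. Turning the wrist +131° keeps the last joint in range.

servo_tool([
  [0.1,-0.03,-0.15,0,0,0.045,0],
  [0.2,-0.06,-0.3,0,0,0.09,0],
  [0.3,-0.1,-0.45,0,0,0.135,0],
  [0.38,-0.13,-0.6,0,0,0.18,0],
  [0.38,-0.13,-0.63,0,0,0.225,0],
  [0.38,-0.13,-0.63,0,0,0.27,0],
  [0.38,-0.13,-0.63,0,0,0.315,0],
  [0.38,-0.13,-0.63,0,0,0.36,0],
  [0.38,-0.13,-0.63,0,0,0.405,0],
  [0.38,-0.13,-0.63,0,0,0.45,0],
  [0.38,-0.13,-0.63,0,0,0.495,0],
  [0.38,-0.13,-0.63,0,0,0.54,0],
  [0.38,-0.13,-0.63,0,0,0.585,0],
  [0.38,-0.13,-0.63,0,0,0.63,0],
  [0.38,-0.13,-0.63,0,0,0.675,0],
  [0.38,-0.13,-0.63,0,0,0.72,0],
  [0.38,-0.13,-0.63,0,0,0.73,0],
  [0.38,-0.13,-0.63,0,0,0.73,0],
])

```text
time: 9.25
tool_pos: [0.5286, 0.3685, 0.1227]
tcp_rot: [-1.582, -2.714, 0.002]
wrist_force: [-0.3, -1.0, 0.1]
width: 0.998
grip_force: 0.0
```

Run:
```python
from h import *
n="wrist";im=bot.read_camera(n)
for r in bot.trace("block_centre",n)[:3]:
    c=max(cv2.findContours(r["mask"].astype(np.uint8),0,2)[0],key=cv2.contourArea).reshape(-1,2)
    print(r["score"],c.min(0),c.max(0),im[r["mask"]].mean(0).round(),cv2.minAreaRect((back(n,c,.026)[:,:2]*1000).astype(np.float32)))
s=bot.read_state();print(s["time"],s["q"][5],s["tool_pos"],s["tcp_rot"])
from scipy.spatial.transform import Rotation as R
y=R.from_rotvec(s["tcp_rot"]).as_matrix()[:,1]; print(np.degrees(np.arctan2(y[1],y[0])))
```

```text
0.88 [193 244] [236 308] [121.  74.  41.] ((539.775390625, 278.7017517089844), (35.10974884033203, 65.35850524902344), 41.26405334472656)
0.84 [223 162] [286 200] [224. 216. 203.] ((526.2215576171875, 378.170166015625), (54.728580474853516, 33.747283935546875), 29.56972885131836)
0.62 [259  32] [317 115] [252. 246.  14.] ((506.37847900390625, 464.7647705078125), (30.599727630615234, 56.207454681396484), 11.234822273254395)
9.35 0.05625290843533499 [0.52860761 0.36911559 0.12288124] [-1.58245611e+00 -2.71370296e+00  1.43207330e-03]
29.504047408925754
```

servo_tool([
  [0,0.02,-0.25,0,0,0,0],
  [0,0.02,-0.5,0,0,0,0],
  [0,0.02,-0.7,0,0,0,0],
  [0,0.02,-0.79,0,0,0,0],
  [0,0.02,-0.79,0,0,0,0],
  [0,0.02,-0.79,0,0,0,0.5],
  [0,0.02,-0.79,0,0,0,0.6],
  [0,0.02,-0.79,0,0,0,0.6],
  [0,0.02,-0.79,0,0,0,0.6],
  [0,0.02,-0.79,0,0,0,0.6],
], newtons=60)

```text
time: 10.35
tool_pos: [0.5305, 0.3749, 0.0076]
tcp_rot: [1.578, 2.714, 0.007]
wrist_force: [-0.7, 0.8, 7.2]
width: 0.629
grip_force: 66.7
```

servo_tool([
  [0,0,0.25,0,0,0,0.6],
  [0,0,0.5,0,0,0,0.6],
  [0,0,0.8,0,0,0,0.6],
  [0,-0.2,0.9,0,0,0.04,0.6],
  [0.05,-0.5,0.9,0,0,0.08,0.6],
  [0.1,-0.8,0.9,0,0,0.12,0.6],
  [0.1,-1,0.9,0,0,0.14,0.6],
  [0.1,-1,0.9,0,0,0.14,0.6],
])

```text
time: 11.15
tool_pos: [0.5427, 0.2197, 0.1393]
tcp_rot: [-0.952, -2.993, 0.004]
wrist_force: [-0.2, 0.5, -3.5]
width: 0.626
grip_force: 65.5
```

servo_tool([
  [0.05,-0.25,0,0,0,0.04,0.6],
  [0.1,-0.5,0,0,0,0.08,0.6],
  [0.15,-0.75,0,0,0,0.12,0.6],
  [0.2,-1,0,0,0,0.14,0.6],
  [0.2,-1,0,0,0,0.14,0.6],
])

```text
time: 11.65
tool_pos: [0.5741, 0.0702, 0.1397]
tcp_rot: [0.277, 3.129, -0.002]
wrist_force: [-0.4, 0.4, -3.1]
width: 0.627
grip_force: 65.6
```

servo_tool([
  [0.05,-0.25,0,0,0,0,0.6],
  [0.1,-0.5,0,0,0,0,0.6],
  [0.14,-0.75,0,0,0,0,0.6],
  [0.14,-0.95,0,0,0,0,0.6],
  [0.14,-0.95,0,0,0,0,0.6],
  [0.14,-0.95,0,0,0,0,0.6],
])

```text
time: 12.25
tool_pos: [0.5944, -0.0683, 0.1395]
tcp_rot: [-0.276, -3.129, -0.002]
wrist_force: [0.0, 0.9, -3.3]
width: 0.628
grip_force: 65.6
```

Run:
```python
from h import *
n="wrist";im=bot.read_camera(n); cv2.imwrite("pics/w6.png",im[...,::-1])
s=bot.read_state();print(s["time"],s["tool_pos"],s["wrist_force"],s["width"])
from scipy.spatial.transform import Rotation as R
M=R.from_rotvec(s["tcp_rot"]).as_matrix();y=M[:,1]; print(M.round(3),np.degrees(np.arctan2(y[1],y[0])))
for m in bot.mark_of("block_centre",n)[:2]: print(m["score"],m["at"],back(n,[m["at"][1]*512,m["at"][0]*384],s["tool_pos"][2]+.005)[0].round(4))
print(proj(n,[[.578,.0005,.03]]))
```

```text
12.3 [ 0.59426441 -0.06762028  0.13944897] [-0.32708829  1.01358317 -2.66068554] 0.6264804023514481
[[-0.985  0.173 -0.001]
 [ 0.173  0.985  0.001]
 [ 0.001  0.001 -1.   ]] 80.01452248767674
0.7 [0.6169, 0.4936] [ 0.59   -0.0672  0.1444]
[[324.2140483  159.38496059]]
```

View pics/w6.png

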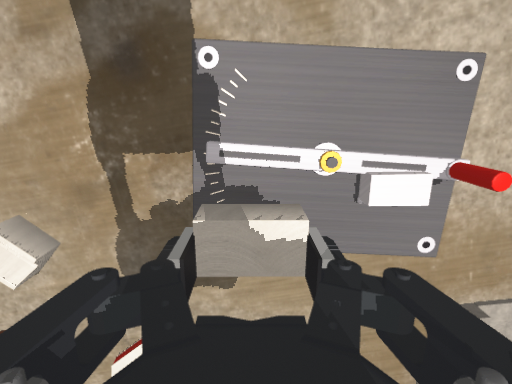

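The block is held square between the fingers and level, with the blade running (208,152)–(445,167). I'll lower it now.

servo_tool([
  [0.02,-0.01,-0.2,0,0,0,0.6],
  [0.02,-0.01,-0.4,0,0,0,0.6],
  [0.02,-0.01,-0.6,0,0,0,0.6],
  [0.02,-0.01,-0.72,0,0,0,0.6],
  [0.02,-0.01,-0.78,0,0,0,0.6],
  [0.02,-0.01,-0.8,0,0,0,0.6],
  [0.02,-0.01,-0.81,0,0,0,0.6],
  [0.02,-0.01,-0.81,0,0,0,0.6],
])

```text
time: 13.15
tool_pos: [0.5986, -0.0702, 0.0195]
tcp_rot: [0.272, 3.128, -0.0]
wrist_force: [0.0, 0.5, -3.3]
width: 0.628
grip_force: 65.6
```

servo_tool([
  [0,0,-0.01,0,0,0,0.6],
  [0,0,-0.02,0,0,0,0.6],
  [0,0,-0.02,0,0,0,0.6],
])

```text
time: 13.45
tool_pos: [0.5978, -0.0705, 0.0157]
tcp_rot: [0.273, 3.129, -0.0]
wrist_force: [0.0, -0.1, -2.2]
width: 0.623
grip_force: 65.8
```

servo_tool([
  [0,0,-0.008,0,0,0,0.6],
  [0,0,-0.012,0,0,0,0.6],
  [0,0,-0.012,0,0,0,0.6],
])

```text
time: 13.75
tool_pos: [0.5979, -0.0705, 0.0156]
tcp_rot: [0.273, 3.129, 0.0]
wrist_force: [-4.6, 0.2, 9.0]
width: 0.629
grip_force: 67.0
```

Contact with the plate. I'll release, retreat and look.

servo_tool([
  [0,0,0.005,0,0,0,0.3],
  [0,0,0.005,0,0,0,0.2],
  [0,0,0.005,0,0,0,0.15],
  [0,0,0.005,0,0,0,0.15],
  [0,0,0.1,0,0,0,0.15],
  [0,0,0.3,0,0,0,0.1],
  [0,0,0.6,0,0,0,0],
  [0.2,0,0.9,0,0,0,0],
  [0.5,0,1,0,0,0,0],
  [0.5,0,1,0,0,0,0],
  [0.5,0,1,0,0,0,0],
])

```text
time: 14.85
tool_pos: [0.6738, -0.0704, 0.165]
tcp_rot: [0.272, 3.128, -0.0]
wrist_force: [-1.5, -1.0, -0.8]
width: 0.997
grip_force: 0.0
```

Run:
```python
from h import *
n="wrist";im=bot.read_camera(n); cv2.imwrite("pics/w7.png",im[...,::-1])
for r in bot.trace("block_centre",n)[:2]:
    c=max(cv2.findContours(r["mask"].astype(np.uint8),0,2)[0],key=cv2.contourArea).reshape(-1,2)
    print(r["score"],c.mean(0).round(),cv2.minAreaRect((back(n,c,.034)[:,:2]*1000).astype(np.float32)))
for t,z in(("block_centre",.021),("bevel_post",.048),("first_lug_centre",.021)):
  for m in bot.mark_of(t,n)[:2]: print(t,m["score"],back(n,[m["at"][1]*512,m["at"][0]*384],z)[0].round(4))
s=bot.read_state();print(s["time"],s["tool_pos"],s["width"])
```

```text
0.78 [230. 105.] ((590.8243408203125, -71.2611083984375), (54.09745788574219, 28.531333923339844), 80.12379455566406)
block_centre 0.85 [ 0.5891 -0.0721  0.021 ]
bevel_post 0.91 [0.6053 0.1177 0.048 ]
first_lug_centre 0.96 [0.6109 0.0614 0.021 ]
15.1 [ 0.67061053 -0.07020579  0.16205507] 1.0002042379630505
```

View pics/w7.png

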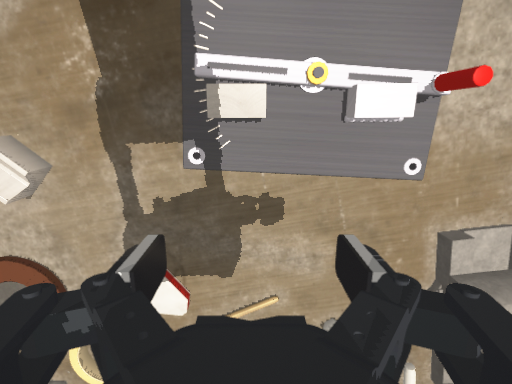

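The block (237,100) lies flat beside the free arm, parallel to the lug (383,100). I'll check the offset in the blade frame from this same picture.

Run:
```python
from h import *
n="wrist"
Q=back(n,[[196,55],[445,72],[198,74],[345,86]],.021)[:,:2]; p=back(n,[[318,72]],.03)[0,:2]
for a,b in((0,1),(2,3)):
    u=Q[b]-Q[a]; print("blade",np.degrees(np.arctan2(u[1],u[0])))
im=cv2.imread("pics/w7.png"); ms=(im.min(2)>200).astype(np.uint8); ms[:78]=0;ms[125:]=0;ms[:,:340]=0;ms[:,420:]=0
c=max(cv2.findContours(ms,0,2)[0],key=cv2.contourArea).reshape(-1,2); print("lug",cv2.minAreaRect((back(n,c,.034)[:,:2]*1000).astype(np.float32)))
b=np.array([.5905,-.0715])
for A in(76,78,80):
    u=np.array([np.cos(np.radians(A)),np.sin(np.radians(A))]);x=np.array([u[1],-u[0]]);print(A,p,(b-p)@x,(b-p)@u)
```

```text
blade 76.3161804106857
blade 75.68149919584484
lug ((611.7007446289062, 55.25114440917969), (71.50029754638672, 36.003963470458984), 79.77348327636719)
76 [0.57890411 0.00554283] 0.029889790242866702 -0.07194903368906075
78 [0.57890411 0.00554283] 0.027360597126266355 -0.07294834291775457
80 [0.57890411 0.00554283] 0.024798069336644538 -0.07385877582743391
```

```bash
python3 -c "
from workcell import bot
print(bot.finish_job())"
```

```text
the job is handed in; nothing more can be done
None
```

I set the blade against the lug, laid the block flat beside the free arm at the lug's angle, and handed the job in at about 15 s; by the last picture the blade is about 4° off the lug (limit 10°), and the block is about 29 mm from the blade's centre line and 72 mm from the pivot, but the hand-in returned no verdict.

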